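Unlock and open the brass stall's glass-topped showcase

TASK

Open the showcase on the counter so that the brass lamps at its back can be reached: pull up the red T-handle of its sprung lock, twist it so that it stays up by itself and let go, then press with the fingertips on the rear glass pane, without leaning hard on it, and draw it towards you over the front pane until it is fully open. Leave the glass fully open, the lock parked up, and all the brassware and the loose carton standing where they are.

Things in the scene. Friction and masses are not known exactly. Their poses are not given: they have to be found in the camera images.
- case: Counter showcase, fixed: dark wood and glass box 300 (x, depth) x 240 (y) x 100 mm high. Origin: centre of its underside; -x is its front, roughly facing the robot, +y its left. Top: front half a fixed glass pane (top face 85 mm above the counter), rear half a sliding pane on a higher track. Aluminium side rails (22 mm wide) and rear bar, 100 mm above the counter.
- glass_center (a point): Centre of the top face of the rear sliding pane, 96.5 mm up, axes as the case; shut, it is 62.5 mm behind the case's centre. Clear glass 145 (x) x 194 (y) x 6 mm incl. 12 mm aluminium strips left and right. Held captive in the rails, its top 3.5 mm below rails and rear bar: no edge or grip, moved by friction under fingertips. Slides at 2 to 3 N; press about 10 to 20 N, never over 60 N.
- glass (a joint): Travel of the sliding pane towards the front of the case (case -x): 0 m shut (as found), 0.125 m fully open against its stop. Locked, with the pin down in the hole of its right strip, it moves by no more than about 2 mm.
- lock_handle (a point): Centre of the red T-handle of the sprung lock (index plunger) on the case's right rail, case x +60, y -90.5 mm, 141 mm above the counter when down. Bar 60 mm (point x, along case x as found) x 14 mm (point y) x 22 mm high. Below: 9 mm stem, slotted steel collar 24 x 24 mm, top 25 mm below the handle's centre, on a bracket. Pinch the 14 mm width from above, clear of the collar.
- lock (a joint): Height by which the lock pin is pulled up: 0 m down and locked (as found), 0.016 m upper stop. A spring pulls it down with 5 N (down) to 10 N (up). It frees the glass above 0.008 m; parked on its collar it stands at about 0.010 m.
- lock_turn (a joint): Turn of the T-handle about the vertical, counter-clockwise from above positive, 0 as found, stops at -1.5 and 1.5 rad. It turns, either way, only while pulled up by more than about 0.0105 m (else the slot blocks it); turned by over 0.6 rad and let go there, its cross pin rests on top of the collar and the lock stays up.
- lamp0_mid (a point): Brass stemmed lamp standing in the case under the rear glass, right; 56 mm high, bowl 52 mm wide; point half-way up. Leave it.
- lamp1_mid (a point): Same lamp, under the rear glass, left. Leave it.
- lamp2_mid (a point): Same lamp, under the front glass. Leave it.
- pot_mid (a point): Brass pot left of the case, 108 mm wide, 103 mm high; point half-way up. Leave it.
- bell_mid (a point): Brass hand bell right of the case, 74 mm wide at its foot, 123 mm high; point half-way up. Leave it.
- goblet_mid (a point): Brass goblet lamp at one side of the counter, 76 mm wide, 82 mm high; point half-way up. Leave it.
- candlestick_mid (a point): Brass candlestick at one side of the counter, 68 mm wide, 130 mm high; point half-way up. Leave it.
- carton_mid (a point): Loose red carton at one side of the counter, 90 x 70 x 44 mm; point half-way up. Leave it.

How it is judged:
By the outcome, as a careful person would: the job done as asked, in the order asked, and still so for the second after the job is handed in, with the robot touching nothing.
It also fails if it takes over 51 s, if anything falls off the work surface, if the arm or the gripper's body presses on something with over 40 N, if the wrist force passes 120 N, or if a joint passes its speed limit or range.

ROBOT

A 6-joint arm with a two-finger parallel gripper is mounted at the origin on the work surface. World frame = base frame: x ahead of the robot, y to its left, z up, the work surface at z = 0. Lengths are in mm, angles in degrees, forces in N, time in s.
With the tool pointing down it reaches from about 350 to 850 mm from the base axis. Payload 8.1 kg.
Tool frame: the origin (TCP) lies midway between the tips of the shut fingers; the grasp point (between the pads) lies 19 mm behind it (r.grasp_offset is the distance from the TCP to the grasp point, in mm); z points along the fingers, x is the direction in which the jaws open and shut, and the axes are right-handed (so a half turn about z gives the same grasp; the last joint's range is limited). The gripper opens to 85 mm and grips with 20 to 120 N. Pads are 22 mm wide; open, the fingers measure 114 mm over their backs; the gripper's body (76 mm by 85 mm) begins 54 mm behind the grasp point. The pads swing forward as they close: fully open they stand 13 mm farther back than shut.
Start: joints at [-81.669, 7.471, 85.268, -0, 87.261, -4.893], TCP at [137.274, -584.09, 231.292] pointing down, gripper open.
Joint ranges: [-169.43, 169.43], [-51.17, 129.36], [1.28, 143.12], [-76.62, 256.62], [0, 156.53], [-152.29, 152.29]. Speed limits (degrees/s): [136.94, 136.94, 159.86, 180, 180, 180].

INTERFACE

Orientations are given as [roll, pitch, yaw] about the fixed x, y, z axes, in that order (R = Rz(yaw) Ry(pitch) Rx(roll)).
In Python, from bench import r, optics, hand_in gives the robot as it stands.
- The arm moves only by the shell command python3 -m pendant 'ROWS' [FORCE]. ROWS is JSON, a list of rows, each a list of 5 numbers: the opening, from 0 (shut) to 1 (fully open), then the shift along the tool's x, y, z in mm, then the turn about the tool's z in degrees. A call has 1 to 10 rows; each row shifts and turns the commanded pose from where the row before left it, along the tool's axes as they then stand; what a row does not reach is not made up. A row lasts 1/10 s, in which the tool goes at most 50 mm and 8.59 degrees, less where a joint would pass 70% of its speed; a pose out of reach is approached as far as the arm can. A call with a gripper value outside its range is refused whole. The fingers move at their own pace and stop on an object; FORCE is the grip in N (left out, the last holds). Time passes only in rows, so rows that do not move let the fingers close. It gives the time, the measured TCP pose, the force and the opening at its end, in the units of the state.
- r.sense(): the state, without advancing time (a new reading comes with each control period).
- optics.snapshot(name): name is "side" or "top"; returns (picture, depth): 400x640x3 uint8, blue, green, red; 400x640 float32, mm along the optical axis (not along the pixel's ray), 0 where there is no reading.
- optics.camera_params(name): a dict with "camera_matrix" (3x3 intrinsics, pixels), "eye" and "orientation" of the camera in the world. Camera axes: x right, y down, z forward; pixel columns grow to the right and rows downward; lengths in mm; the calibration is good to about 2 mm. A picture is of the moment at which its call begins. camera_params takes no time and is no camera call.
- hand_in(): hands the job in, once; it reports no verdict.
Trained networks look in the newest picture that a camera, given by its name, has taken for a name from the list of things; names that differ only in an ending like _2 or _b are one class to them, and where a whole thing is asked for, a point or a joint stands for the part that bears it (a point fixed in the world has none). Each returns a list of dicts, best first, with "score" (0 to 1); they miss things now and then, are a little off and sometimes report something else, mostly with a low value. They report only what shows in the picture. A call takes as long as a camera call.
- optics.search_frame(camera, query): "at" ([x, y, z] in mm, in world coordinates, good to about 4 mm: the middle of the surface that is visible of it).
The state is a dict: "time": time; "joint_pos": joint angles; "qd": joint speeds; "joint_efforts": joint torques, N m; "tool_pos": TCP position; "tcp_rot": TCP orientation; "ft_force": force on the tool from outside, world axes, zero at the start; "wrist_torque": the same for the moment, N m; "finger_gap": finger opening in mm.
Only numpy, scipy, OpenCV 4.12 (cv2) and the standard library are available. Lean on these libraries where they do the work, as an engineer would, in place of code of your own. Each camera call takes 0.05 s, during which the arm holds its last target. There are 200 camera calls.

## Working session

There is one attempt and no reset: what is moved stays moved. The work goes in short steps, Python scripts to look and compute and a shell command to move; the robot and the scene stay as the last step left them, time stands still between calls to the robot, and variables do not carry over. Pictures are saved under pics/ and viewed, about 8 in all and at most 12, crops included, and the job is handed in when it is done.

```bash
ls; mkdir -p pics; python3 - <<'E'
from bench import r, optics
import cv2, numpy as np
s=r.sense(); print({k:np.round(v,2) for k,v in s.items()}, r.grasp_offset)
for c in("side","top"):
    p,d=optics.snapshot(c); cv2.imwrite(f"pics/{c}0.png",p); np.save(f"{c}0.npy",d); cv2.imwrite(f"{c}0.png",p)
    print(c,optics.camera_params(c))
    for q in("case","lock_handle","glass_center","bell_mid","pot_mid","goblet_mid","candlestick_mid","carton_mid","lamp0_mid"):
        print(q,[(np.round(x["at"]),round(x["score"],2)) for x in optics.search_frame(c,q)][:3])
E
```

```text
pics
{'time': np.float64(0.0), 'joint_pos': array([-81.67,   7.52,  85.33,  -0.  ,  87.26,  -4.89]), 'qd': array([ 0.04,  0.03, -0.08, -0.04, -0.03,  0.  ]), 'joint_efforts': array([-0.000e+00, -5.694e+01, -5.006e+01, -0.000e+00,  1.000e-02,
       -0.000e+00]), 'tool_pos': array([ 137.17, -583.54,  230.23]), 'tcp_rot': array([-1.7999e+02,  1.1000e-01, -7.6780e+01]), 'ft_force': array([ 0.  , -0.54,  0.75]), 'wrist_torque': array([-0.01, -0.  , -0.01]), 'finger_gap': np.float64(85.69)} 18.700000000000003
side {'camera_matrix': array([[376.03293188,   0.        , 313.16114834],
       [  0.        , 376.03293188, 199.44412019],
       [  0.        ,   0.        ,   1.        ]]), 'eye': array([108.43768731, 912.21300391, 827.84798755]), 'orientation': array([-1.25569551e+02,  8.91331170e-02, -1.54445387e+02])}
case [(array([493.,  80.,  84.]), 0.7)]
lock_handle [(array([560., -53., 145.]), 0.59)]
glass_center [(array([580.,  31.,  97.]), 0.95)]
bell_mid [(array([ 434., -157.,   52.]), 0.63)]
pot_mid [(array([569., 247.,  72.]), 0.9)]
goblet_mid [(array([544., 461.,  68.]), 0.93), (arr
[... 302 characters left out ...]
149751],
       [  0.        ,   0.        ,   1.        ]]), 'eye': array([ 305.52809445,   10.19718296, 1332.25596879]), 'orientation': array([-1.68370992e+02,  1.31998227e-03, -9.07749477e+01])}
case [(array([512.,  44.,  99.]), 0.71)]
lock_handle [(array([559., -62., 148.]), 0.49)]
glass_center [(array([582.,  30.,  97.]), 0.57)]
bell_mid [(array([ 436., -157.,   38.]), 0.87)]
pot_mid [(array([576., 220., 102.]), 0.78), (array([582.,  30.,  96.]), 0.39)]
goblet_mid [(array([550., 453.,  64.]), 0.75), (array([ 567., -443.,   47.]), 0.25)]
candlestick_mid [(array([ 567., -443.,   45.]), 0.67)]
carton_mid [(array([ 430., -435.,   42.]), 0.85), (array([547., 454.,  65.]), 0.65)]
lamp0_mid []
```

View pictures.

```bash
python3 - <<'E'
import cv2
a=cv2.imread("top0.png");b=cv2.imread("side0.png")
cv2.imwrite("pics/topc.png",cv2.resize(a[60:260,220:470],None,fx=3,fy=3,interpolation=cv2.INTER_CUBIC))
E
```

```text
(no output)
```

View pics/topc.png

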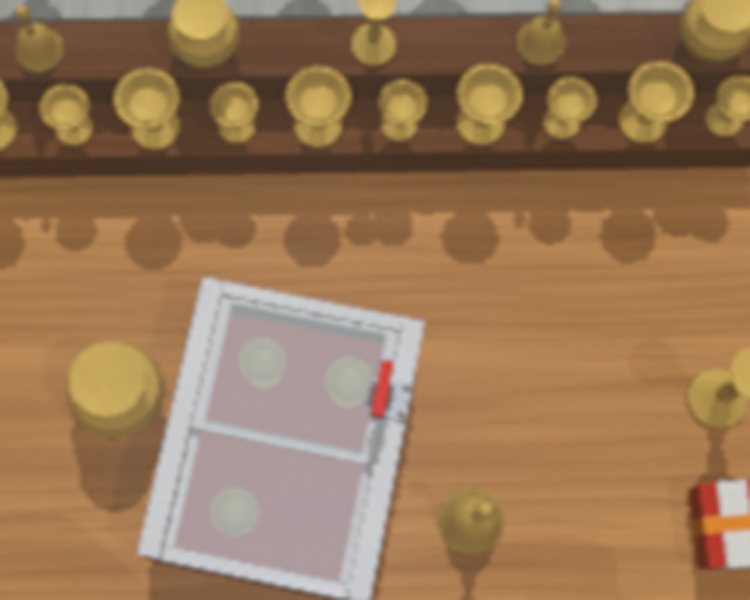

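View pics/side0.png

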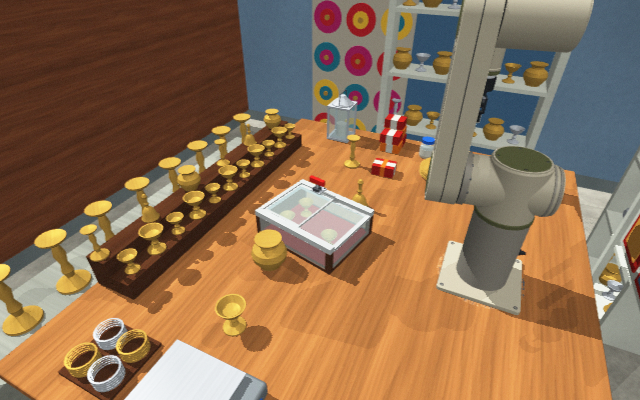

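The top crop shows the case yawed slightly. Its rear corners are at crop pixels (207,278) and (423,320), its front corners at (140,553) and (370,600), and the red handle is at (382,390). The side view shows the bell to the right of the case and the pot to its left, and the space above the case is free.

```bash
cat > h.py <<'E'
import numpy as np,cv2
from bench import r,optics
from scipy.spatial.transform import Rotation as R
def cam(c):
    p=optics.camera_params(c); return p["camera_matrix"],np.array(p["eye"]),R.from_euler("xyz",p["orientation"],degrees=True).as_matrix()
def ray(c,u,v):
    K,e,Q=cam(c); return e,Q@np.linalg.inv(K)@np.array([u,v,1.])
def at_z(c,u,v,z):
    e,d=ray(c,u,v); return e+d*(z-e[2])/d[2]
def pt(c,u,v,dep):
    e,d=ray(c,u,v); return e+d*dep
def red(c,img,near=None,rad=22):
    m=(img[...,2]>130)&(img[...,1]<70)&(img[...,0]<80)
    if near is not None:
        K,e,Q=cam(c); q=K@(Q.T@(np.array(near)-e)); q=q[:2]/q[2]
        yy,xx=np.mgrid[:400,:640]; m&=np.hypot(xx-q[0],yy-q[1])<rad
    return m
E
python3 - <<'E'
from h import *
C=[np.array(at_z("top",220+x/3,60+y/3,100)) for x,y in((207,278),(423,320),(370,600),(140,553))]
C=np.array(C);print(C.round(1)); print([np.linalg.norm(C[i]-C[(i+1)%4]).round(1) for i in range(4)])
c=C.mean(0)
# yaw fit via rigid
M=np.array([[150,120],[150,-120],[-150,-120],[-150,120]])
d=(C-c)[:,:2]; a=np.arctan2((M[:,0]*d[:,1]-M[:,1]*d[:,0]).sum(),(M*d).sum()); print("case",c.round(1),np.degrees(a))
Rz=np.array([[np.cos(a),-np.sin(a)],[np.sin(a),np.cos(a)]])
print("handle pred",c[:2]+Rz@[60,-90.5],"glass",c[:2]+Rz@[62.5,0])
L=[]
for k in("side","top"):
    im=cv2.imread(f"{k}0.png");D=np.load(f"{k}0.npy");m=red(k,im,[560,-58,145])
    v,u=np.nonzero(m);P=np.array([pt(k,x,y,D[y,x]) for x,y in zip(u,v)])
    print(k,len(u),u.mean(),v.mean(),np.median(P,0).round(1),P.min(0).round(),P.max(0).round())
    top=P[P[:,2]>146]; print(len(top), top.mean(0).round(1)); 
    w=np.linalg.eigh(np.cov(top[:,:2].T))[1][:,1]; print("dir",np.degrees(np.arctan2(w[1],w[0])))
    L.append(ray(k,u.mean(),v.mean()))
(e1,d1),(e2,d2)=L; s=np.linalg.lstsq(np.c_[d1,-d2],e2-e1,rcond=None)[0]; print("tri",e1+s[0]*d1,e2+s[1]*d2)
# case dir from depth rails
D=np.load("top0.npy");P=np.array([[*pt("top",x,y,D[y,x])] for y in range(130,270) for x in range(260,370)])
q=P[(abs(P[:,2]-100)<2.5)]; print(len(q)); rr=cv2.minAreaRect(q[:,:2].astype(np.float32)); print(rr)
print(np.array([at_z("side",*x,100) for x in((313,183),)]))
E
```

```text
[[ 693.8  120.5  100. ]
 [ 644.3 -108.7  100. ]
 [ 352.   -45.9  100. ]
 [ 402.4  187.4  100. ]]
[np.float64(234.5), np.float64(299.0), np.float64(238.7), np.float64(299.0)]
case [523.1  38.3 100. ] -12.405778844944864
handle pred [562.29264533 -62.94390939] glass [584.17673377  24.9058867 ]
side 96 316.84375 180.64583333333334 [556.9 -53.7 145.4] [530. -66. 131.] [587. -44. 155.]
44 [557.6 -55.2 149.5]
dir 168.51956318640777
top 10 347.5 188.2 [574.4 -62.6 152.3] [534. -66. 149.] [585. -53. 155.]
10 [563.5 -60.9 152. ]
dir 169.19947952742066
tri [562.14431596 -63.16938409 137.05136731] [566.47100588 -61.76641612 137.91213823]Traceback (most recent call last):
  File "<stdin>", line 20, in <module>
  File "h.py", line 11, in pt
    e,d=ray(c,u,v); return e+d*dep
        ~~~^^^^^^^
  File "h.py", line 7, in ray
    K,e,Q=cam(c); return e,Q@np.linalg.inv(K)@np.array([u,v,1.])
          ~~~^^^
  File "h.py", line 5, in cam
    p=optics.camera_params(c); return p["camera_matrix"],np.array(p["eye"]),R.from_euler("xyz",p["orientation"],degrees=True).as_matrix()
ValueError: time passes only in moves, steps and waits
```

```bash
python3 -m pendant '[[0.6,-27.4,-35.5,0,0],[0.6,-27.4,-35.5,0,0],[0.6,-27.4,-35.5,0,0],[0.6,-27.4,-35.5,0,0],[0.6,-27.4,-35.5,0,0],[0.6,-27.4,-35.5,0,0],[0.6,-27.4,-35.5,0,0],[0.6,-27.4,-35.5,0,0],[0.6,-27.4,-35.5,0,0],[0.6,-27.4,-35.5,0,0]]' 60
python3 -m pendant '[[0.6,-27.4,-35.5,0,0],[0.6,-27.4,-35.5,0,0],[0.6,-27.4,-35.5,0,0],[0.6,-27.4,-35.5,0,0],[0.6,-27.4,-35.5,0,0],[0.6,0,0,0,6.3],[0.6,0,0,0,6.3],[0.6,0,0,0,6.3],[0.6,0,0,0,6.3],[0.6,0,0,0,0]]'
```

```text
time: 2.0
tool_pos: [421.1, -234.6, 231.6]
tcp_rot: [-180.0, -0.0, -76.8]
ft_force: [1.2, -0.4, -0.3]
finger_gap: 51.5
time: 3.0
tool_pos: [561.7, -62.1, 231.3]
tcp_rot: [-180.0, 0.0, -102.1]
ft_force: [-0.0, 0.4, 0.1]
finger_gap: 51.3
```

```bash
python3 -m pendant '[[0.6,0,0,25,0],[0.6,0,0,25,0],[0.6,0,0,20,0],[0.6,0,0,15,0],[0.6,0,0,12,0],[0.6,0,0,8,0],[0.6,0,0,0,0]]'
python3 - <<'E'
from bench import optics
import cv2
s=optics.snapshot("side")[0];t=optics.snapshot("top")[0]
a=cv2.resize(s[90:240,240:400],None,fx=2.5,fy=2.5,interpolation=2);b=cv2.resize(t[90:240,280:440],None,fx=2.5,fy=2.5,interpolation=2)
cv2.imwrite("pics/pre.png",cv2.hconcat([a,b]))
E
```

```text
time: 3.7
tool_pos: [561.2, -62.1, 125.4]
tcp_rot: [179.9, 0.0, -101.9]
ft_force: [0.1, 0.6, -0.0]
finger_gap: 51.0
```

View pics/pre.png

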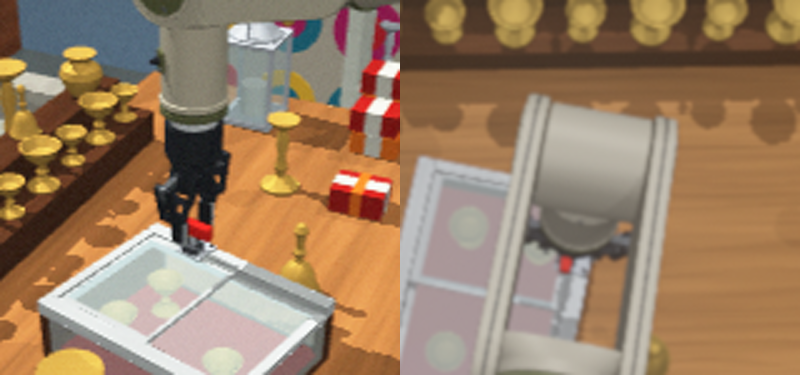

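The side crop shows the handle between the fingers, with its front end sticking out at (200,230). The top crop shows the same end at (566,264). I'll close now.

```bash
python3 -m pendant '[[0,0,0,0,0],[0,0,0,0,0],[0,0,0,0,0],[0,0,0,0,0],[0,0,0,0,0]]' 60
python3 -m pendant '[[0,0,0,-4,0],[0,0,0,-4,0],[0,0,0,-3,0],[0,0,0,-2,0],[0,0,0,0,0],[0,0,0,0,0]]'
```

```text
time: 4.3
tool_pos: [562.5, -61.2, 127.5]
tcp_rot: [-179.9, 0.1, -101.9]
ft_force: [0.6, 5.7, 3.3]
finger_gap: 12.7
time: 4.9
tool_pos: [562.0, -61.1, 138.5]
tcp_rot: [-180.0, 0.1, -101.9]
ft_force: [6.3, 3.9, -9.7]
finger_gap: 13.0
```

```bash
python3 -m pendant '[[0,0,0,-1,0],[0,0,0,0,-5],[0,0,0,0,-5],[0,0,0,0,0]]'; python3 -c "
from bench import r
s=r.sense();print(s['ft_force'],s['wrist_torque'],s['tool_pos'])"
```

```text
time: 5.3
tool_pos: [562.1, -60.8, 139.4]
tcp_rot: [-180.0, 0.1, -91.8]
ft_force: [6.8, 5.3, -8.3]
finger_gap: 13.0
[ 6.82931765  5.33928028 -8.31364671] [ 0.64632007 -1.19724747  0.02835895] [562.0706479  -60.84525898 139.42017921]
```

```bash
python3 -m pendant '[[0,0,0,0,-7],[0,0,0,0,-7],[0,0,0,0,-7],[0,0,0,0,-7],[0,0,0,0,-7],[0,0,0,0,-7],[0,0,0,0,0]]'; python3 -c "
from bench import r
s=r.sense();print(s['ft_force'],s['wrist_torque'],s['tool_pos'])"
```

```text
time: 6.0
tool_pos: [561.8, -59.8, 139.2]
tcp_rot: [-179.9, 0.2, -49.7]
ft_force: [6.2, 9.4, -9.1]
finger_gap: 13.4
[ 6.21597172  9.35571977 -9.05105845] [ 1.49534625 -1.13098739 -0.045133  ] [561.7660953  -59.81324979 139.16916306]
```

```bash
python3 -m pendant '[[0,0,0,1,0],[0,0,0,1,0],[0,0,0,1,0],[0,0,0,0.7,0],[0,0,0,0,0]]'; python3 -c "
from bench import r
s=r.sense();print(s['ft_force'],s['wrist_torque'],s['tool_pos'])"
```

```text
time: 6.5
tool_pos: [561.9, -59.9, 137.4]
tcp_rot: [-179.8, 0.1, -49.9]
ft_force: [-1.8, 10.4, 4.0]
finger_gap: 12.8
[-1.84004028 10.43188182  4.03045006] [ 1.659192    0.06535652 -0.04993046] [561.92014853 -59.85499836 137.36263129]
```

```bash
python3 -m pendant '[[0.6,0,0,0,0],[0.6,0,0,0,0],[0.6,0,0,0,0],[0.6,0,0,0,0],[0.6,0,0,-20,0],[0.6,0,0,-40,0],[0.6,0,0,-40,0],[0.6,0,0,0,0]]'
python3 - <<'E'
from bench import optics
import cv2
s=optics.snapshot("side")[0];t=optics.snapshot("top")[0]
a=cv2.resize(s[150:230,270:370],None,fx=4,fy=4,interpolation=2);b=cv2.resize(t[140:220,310:410],None,fx=4,fy=4,interpolation=2)
cv2.imwrite("pics/park.png",cv2.hconcat([a,b]))
E
```

```text
time: 7.3
tool_pos: [564.9, -63.0, 244.1]
tcp_rot: [-179.6, -0.5, -50.0]
ft_force: [0.2, -0.2, 0.6]
finger_gap: 51.1
```

View pics/park.png

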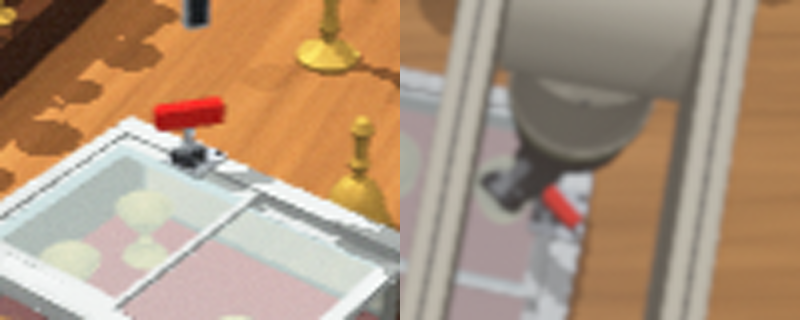

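The handle stands up at side-crop (190,112), with a gap above the collar, and is turned about 50° CCW. In the top crop its front end points to (580,225). So it is parked, and the glass comes next.

```bash
python3 -m pendant '[[0,0,0,0,7.5],[0,0,0,0,7.5],[0,0,0,0,7.5],[0,0,0,0,7.5],[0,0,0,0,7.5],[0,0,0,0,7.5],[0,0,0,0,7.2],[0,0,0,0,0]]' 40
python3 -m pendant '[[0,-45,-5.6,0,0],[0,-45,-5.6,0,0],[0,0,0,45,0],[0,0,0,45,0],[0,0,0,30,0],[0,0,0,10,0],[0,0,0,0,0]]'; python3 -c "
from bench import r
s=r.sense();print(s['ft_force'],s['tool_pos'])"
```

```text
time: 8.2
tool_pos: [560.7, -62.1, 234.6]
tcp_rot: [179.8, -0.0, -102.3]
ft_force: [-0.2, 0.6, 1.5]
finger_gap: -0.0
time: 8.9
tool_pos: [589.8, 23.4, 104.2]
tcp_rot: [179.7, -0.0, -102.1]
ft_force: [0.9, -0.3, 0.5]
finger_gap: 0.0
[ 0.89670038 -0.26439732  0.4501786 ] [589.80343034  23.41798095 104.24403644]
```

```bash
python3 -m pendant '[[0,0,0,3,0],[0,0,0,2,0],[0,0,0,1.5,0],[0,0,0,0,0]]'
```

```text
time: 9.3
tool_pos: [592.2, 23.4, 101.1]
tcp_rot: [-179.9, 0.0, -102.2]
ft_force: [0.5, 0.7, 0.6]
finger_gap: 0.3
```

```bash
python3 -m pendant '[[0,0,0,1,0],[0,0,0,1,0],[0,0,0,0,0]]'; python3 -m pendant '[[0,0,0,1,0],[0,0,0,0,0]]'
```

```text
time: 9.6
tool_pos: [591.5, 23.4, 98.0]
tcp_rot: [180.0, -0.0, -102.2]
ft_force: [0.8, -0.4, 1.1]
finger_gap: -0.3
time: 9.8
tool_pos: [591.5, 23.5, 96.9]
tcp_rot: [180.0, 0.0, -102.2]
ft_force: [0.3, 0.2, -0.0]
finger_gap: -0.2
```

```bash
python3 -m pendant '[[0,0,0,1,0],[0,0,0,0,0]]'
```

```text
time: 10.0
tool_pos: [591.6, 23.4, 96.6]
tcp_rot: [-180.0, 0.0, -102.2]
ft_force: [-2.5, 0.6, 4.1]
finger_gap: -0.1
```

Contact. I'll add about 1.5 mm of press.

```bash
python3 -m pendant '[[0,0,0,1,0],[0,0,0,0.5,0],[0,0,0,0,0]]'; python3 -m pendant '[[0,0,3,0,0],[0,0,4,0,0],[0,0,4,0,0],[0,0,4,0,0]]'
```

```text
time: 10.3
tool_pos: [591.7, 23.4, 96.4]
tcp_rot: [-180.0, -0.0, -102.2]
ft_force: [-8.4, 0.3, 15.1]
finger_gap: 0.2
time: 10.7
tool_pos: [578.8, 26.3, 96.5]
tcp_rot: [-179.7, 0.0, -102.2]
ft_force: [2.1, -0.8, 7.3]
finger_gap: 0.0
```

```bash
python3 -m pendant '[[0,0,0,0.8,0],[0,0,5,0,0],[0,0,5,0,0],[0,0,5,0,0],[0,0,5,0,0]]'
python3 - <<'E'
from bench import optics
import cv2
s=optics.snapshot("side")[0]
cv2.imwrite("pics/sl.png",cv2.resize(s[160:280,240:390],None,fx=4,fy=4,interpolation=2))
E
```

```text
time: 11.2
tool_pos: [559.9, 30.6, 96.5]
tcp_rot: [-179.6, 0.1, -102.2]
ft_force: [2.5, -1.1, 10.7]
finger_gap: 0.2
```

View pics/sl.png

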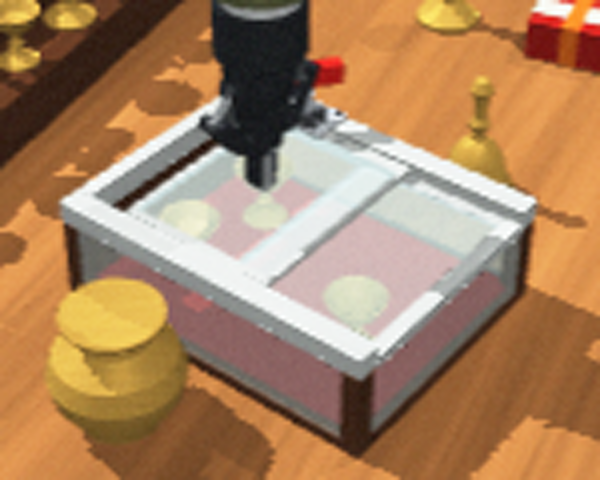

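The pane follows the fingers: a dark gap has opened behind it at (170,180). I'll keep drawing.

```bash
python3 -m pendant '[[0,0,6,0.3,0],[0,0,7,0,0],[0,0,7,0,0],[0,0,7,0,0],[0,0,7,0,0],[0,0,6,0,0]]'
```

```text
time: 11.85
tool_pos: [521.0, 39.3, 96.5]
tcp_rot: [-179.6, 0.1, -102.2]
ft_force: [2.4, -0.8, 11.7]
finger_gap: 0.2
```

```bash
python3 -m pendant '[[0,0,7,0.2,0],[0,0,7,0,0],[0,0,7,0,0],[0,0,6,0,0],[0,0,5,0,0]]'
```

```text
time: 12.35
tool_pos: [490.1, 46.2, 96.5]
tcp_rot: [-179.6, 0.1, -102.2]
ft_force: [3.4, 0.8, 13.5]
finger_gap: 0.4
```

```bash
python3 -m pendant '[[0,0,5,0,0],[0,0,5,0,0],[0,0,4,0,0],[0,0,3,0,0]]'; python3 -m pendant '[[0,0,2,0,0],[0,0,1.5,0,0],[0,0,1.5,0,0],[0,0,0,0,0]]'
```

```text
time: 12.75
tool_pos: [473.5, 49.9, 96.5]
tcp_rot: [-179.6, 0.1, -102.2]
ft_force: [2.1, 1.3, 14.0]
finger_gap: -0.1
time: 13.15
tool_pos: [469.1, 50.9, 96.5]
tcp_rot: [-179.5, 0.1, -102.2]
ft_force: [4.4, 1.4, 11.5]
finger_gap: -0.1
```

```bash
python3 -m pendant '[[0,0,1.5,0,0],[0,0,1.5,0,0],[0,0,1.5,0,0],[0,0,1,0,0],[0,0,0,0,0]]'
```

```text
time: 13.65
tool_pos: [464.1, 51.6, 96.5]
tcp_rot: [-179.5, 0.1, -102.2]
ft_force: [6.9, -0.9, 9.8]
finger_gap: 0.1
```

```bash
python3 -m pendant '[[0,0,1.5,0.3,0],[0,0,1.5,0,0],[0,0,1,0,0],[0,0,0,0,0]]'
```

```text
time: 14.05
tool_pos: [460.5, 52.3, 96.5]
tcp_rot: [-179.4, 0.1, -102.2]
ft_force: [6.7, -2.2, 10.0]
finger_gap: -0.0
```

The drag force more than doubled to about 7 N and the fingers now slip, so the pane is at its stop. I'll lift straight up, move clear and check.

```bash
python3 -m pendant '[[0,0,0,-5,0],[0,0,0,-25,0],[0,0,0,-40,0],[0,0,0,-40,0],[0,45,0,-10,0],[0,45,0,0,0],[0,45,0,0,0],[0,45,0,0,0],[0,45,0,0,0],[0,0,0,0,0]]'
python3 - <<'E'
from bench import optics
import cv2
s=optics.snapshot("side")[0];t=optics.snapshot("top")[0]
a=cv2.resize(s[130:290,225:385],None,fx=2.5,fy=2.5,interpolation=2);b=cv2.resize(t[120:280,260:420],None,fx=2.5,fy=2.5,interpolation=2)
cv2.imwrite("pics/end.png",cv2.hconcat([a,b]))
for c in("side","top"):
    for q in("lock_handle","glass_center","bell_mid","pot_mid","goblet_mid","candlestick_mid","carton_mid"):
        print(c,q,[([round(v) for v in x["at"]],round(x["score"],2)) for x in optics.search_frame(c,q)][:1])
E
```

```text
time: 15.05
tool_pos: [407.0, -171.6, 212.8]
tcp_rot: [179.9, -0.1, -102.5]
ft_force: [-0.0, 1.2, -0.2]
finger_gap: 0.0
side lock_handle [([560, -56, 150], 0.5)]
side glass_center [([457, 59, 97], 0.59)]
side bell_mid [([587, -30, 56], 0.64)]
side pot_mid [([566, 246, 76], 0.67)]
side goblet_mid [([546, 462, 65], 0.7)]
side candlestick_mid [([572, -441, 48], 0.59)]
side carton_mid [([427, -407, 44], 0.77)]
top lock_handle [([560, -61, 156], 0.42)]
top glass_center [([458, 55, 94], 0.93)]
top bell_mid [([558, -63, 158], 0.69)]
top pot_mid [([576, 217, 100], 0.87)]
top goblet_mid [([551, 456, 66], 0.63)]
top candlestick_mid [([569, -442, 47], 0.76)]
top carton_mid [([424, -451, 42], 0.74)]
```

View pics/end.png

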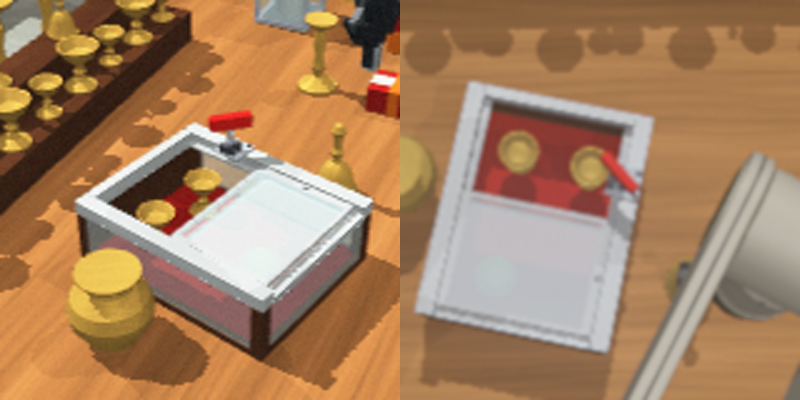

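The pane lies over the front pane, and the lock handle still stands up and turned. Both rear lamps show uncovered, at top-crop (518,150) and (588,167). The bell and pot are standing, and the pane centre moved about 126 mm.

```bash
python3 -c "
from bench import hand_in
print(hand_in())"
```

```text
the job is handed in; nothing more can be done
None
```

The showcase is open and the job was handed in at about 16 s. `hand_in()` reports no verdict.

- **Lock:** I pulled the T-handle up about 13 mm and twisted it about 52° counter-clockwise. Lowering it, the vertical force went from about -9 N to +4 N, so it was resting on its collar before I let go. The last pictures show it still up and turned.
- **Glass:** I drew the pane towards the front, pressing with about 7 to 15 N. At the end the drag rose to about 7 N and the fingers slipped, which means it was at its stop. The side camera's network put the pane's centre about 126 mm from where it started, against 125 mm for fully open. The rear lamps are uncovered and standing.
- **Brassware and carton:** The pot, goblet and candlestick were found within about 4 mm of where they started. The arm was parked clear, touching nothing.

Two last network results disagreed with the rest:
- **Bell:** both cameras reported it at a wrong place (the top one at the lock handle), but the side picture shows it standing where it was.
- **Carton:** the top reading was about 17 mm off, probably because the arm was in the way. The side reading was within 2 mm of the start.

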